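# Close the canister set

## Robot

A 7-joint arm with a two-finger parallel gripper is mounted at the origin on a cart in front of the work surface, level with it; the furniture and walls round the work are solid. World frame = base frame: x ahead of the robot, y to its left, z up, the work surface at z = 0. Lengths are in mm, angles in rad, forces in N, time in s.
With the tool pointing down it reaches from about 400 to 875 mm from the base axis. Payload 4.4 kg.
Tool frame: the origin (TCP) lies at the very end of the fingers, on their centre line; the grasp point (between the pads) lies ctrl.grip_point_offset behind it (ctrl.grip_point_offset is the distance from the TCP to the grasp point, in mm); z points along the fingers, y is the line along which they close (so a half turn about z gives the same grasp; the last joint's range is limited). The gripper opens to 85 mm and grips with 20 to 120 N. Pads are 22 mm wide; open, the fingers measure 114 mm over their backs; the gripper's body (76 mm by 85 mm) begins 54 mm behind the grasp point. The pads swing forward as they close: fully open they stand 13 mm farther back than shut.
Start: joints at [1.155, 0.628, 0.038, 1.517, -0.027, 0.996, -0.02], TCP at [222.791, -610.641, 192.213] pointing down, gripper open.
Joint ranges: [-3.06, 3.06], [-0.37, 2.12], [-1.25, 1.32], [0.18, 2.47], [-1.1, 4.24], [0.23, 1.98], [-2.94, 2.94]. Speed limits (rad/s): [2.57, 2.57, 3.14, 3.14, 3.14, 3.14, 3.14].

## Interface

Orientations are given as [roll, pitch, yaw] about the fixed x, y, z axes, in that order (R = Rz(yaw) Ry(pitch) Rx(roll)).
In Python, from cell import read_state, cams, ctrl, models gives the robot as it stands. The module is installed in compiled form; this text tells all that it offers.
- The arm moves only by the tool creep_tool, called by a JSON object that holds its "api" and its "payload". Schema: {"type":"object","properties":{"motion":{"type":"object","properties":{"offsets":{"type":"array","items":{"type":"array","items":{"type":"number"},"minItems":7,"maxItems":7},"minItems":1,"maxItems":12}},"additionalProperties":false,"required":["offsets"]},"only":{"type":"string"},"quiet":{"type":"boolean"},"lines":{"type":"string"}},"required":["motion"],"additionalProperties":false}. motion is an object whose key "offsets" holds a list of rows, 1 to 12 of them, each of 7 numbers: dx, dy, dz in mm, then a rotation vector rx, ry, rz in rad, then the finger opening in mm; each row shifts and turns the commanded pose from where the row before left it, along the tool's axes as they then stand; what a row does not reach is not made up. A row lasts 1/10 s, in which the tool goes at most 50 mm and 0.15 rad, less where a joint would pass 70% of its speed; a pose out of reach is approached as far as the arm can. The fingers move at their own pace and stop on an object; the grip force is fixed at half the most. Time passes only in rows, so rows that do not move let the fingers close. The tool returns the time, the measured TCP pose, the force, the opening and the grip force at its end. only (a regular expression) keeps the lines of the reply that match it, lines (a string "A,B") keeps lines A to B, and quiet returns only ok. Input that does not fit is refused with a message, and nothing moves.
- read_state(): the state, without advancing time (a new reading comes with each control period).
- cams.get_image(name): name is "scene" or "top"; returns (picture, depth): 400x640x3 uint8, blue, green, red; 400x640 float32, mm along the optical axis (not along the pixel's ray), 0 where there is no reading.
- cams.calibration(name): a dict with "fx", "fy", "cx", "cy" (pixels), "rvec" (rotation vector, rad) and "tvec" (3), from world to camera coordinates, as OpenCV has them. Camera axes: x right, y down, z forward; pixel columns grow to the right and rows downward; lengths in mm; the calibration is good to about 2 mm. A picture is of the moment at which its call begins. calibration takes no time and is no camera call.
- ctrl.finish_job(): hands the job in; it is judged then, once.
Trained networks look in the newest picture that a camera, given by its name, has taken for a name from the list of things; names that differ only in an ending like _2 or _b are one class to them, and where a whole thing is asked for, a point or a joint stands for the part that bears it (a point fixed in the world has none). Each returns a list of dicts, best first, with "confidence" (0 to 1); they miss things now and then, are a little off and sometimes report something else, mostly with a low value. They report only what shows in the picture. A call takes as long as a camera call.
- models.search_frame(thing, camera): "extent" ([left, top, right, bottom] in pixels, round what is visible of it).
- models.mark_of(thing, camera): "position" ([column, row] in pixels: a listed point, or the origin of a listed thing).
The state is a dict: "clock": time; "qpos": joint angles; "qd": joint speeds; "tau": joint torques, N m; "eef_pos": TCP position; "tool_rot": TCP orientation; "force": force on the tool from outside, world axes, zero at the start; "torque": the same for the moment, N m; "width": finger opening in mm; "gripper_force": force on a finger pad.
Only numpy, scipy, OpenCV 4.12 (cv2) and the standard library are available. Lean on these libraries where they do the work, as an engineer would, in place of code of your own. Each camera call takes 0.05 s, during which the arm holds its last target. There are 200 camera calls.

## Task

The four white canisters have been washed and stand open on the worktop. Close them: put each wooden lid on the canister it fits, seated level with its plug down in the mouth, and let go; set the lids down, do not drop them. Leave the canisters, the lemon and the red-capped spice jar where they stand, and do not tip a canister over.

Things in the scene. Friction and masses are not known exactly. Their poses are not given: they have to be found in the camera images.
- lemon_by: Bystander: a yellow lemon lying among the canisters and lids, 71 x 53 mm, 51 mm high, loose. Origin: centre of its underside.
- spice_by: Bystander: a spice jar with a red cap standing among the canisters and lids, 45 mm across, 108 mm high, loose. Origin: centre of its underside.
- lid_small: Smallest of four round brown wood lids, lying plug down. Rim disc 60 mm across, 9 mm thick (12 to 21 mm above the origin); under it a plug 43 mm across, 12 mm deep, its foot tapered to 33 mm; on top an upright round dark knob 24 mm across, 28 mm high (21 to 49 mm above the origin). 40 g. Origin: centre of the plug's underside, z up. Fits the 60 mm canister.
- canister_small: Smallest of four open white stoneware canisters with blue lines, empty, standing loose. 60 mm across outside, 65 mm high, wall 5 mm: mouth 50 mm across, 7 mm wider than its lid's plug. 350 g. Origin: centre of the underside, z up; rim 65 mm above it. Closed, its lid's origin is 53 mm above it.
- lid_medium: Second smallest of four round brown wood lids, lying plug down. Rim disc 76 mm across, 9 mm thick (12 to 21 mm above the origin); under it a plug 59 mm across, 12 mm deep, its foot tapered to 49 mm; on top an upright round dark knob 24 mm across, 28 mm high (21 to 49 mm above the origin). 55 g. Origin: centre of the plug's underside, z up. Fits the 76 mm canister.
- canister_medium: Second smallest of four open white stoneware canisters with blue lines, empty, standing loose. 76 mm across outside, 85 mm high, wall 5 mm: mouth 66 mm across, 7 mm wider than its lid's plug. 450 g. Origin: centre of the underside, z up; rim 85 mm above it. Closed, its lid's origin is 73 mm above it.
- lid_large: Second largest of four round brown wood lids, lying plug down. Rim disc 92 mm across, 9 mm thick (12 to 21 mm above the origin); under it a plug 75 mm across, 12 mm deep, its foot tapered to 65 mm; on top an upright round dark knob 24 mm across, 28 mm high (21 to 49 mm above the origin). 75 g. Origin: centre of the plug's underside, z up. Fits the 92 mm canister.
- canister_large: Second largest of four open white stoneware canisters with blue lines, empty, standing loose. 92 mm across outside, 105 mm high, wall 5 mm: mouth 82 mm across, 7 mm wider than its lid's plug. 600 g. Origin: centre of the underside, z up; rim 105 mm above it. Closed, its lid's origin is 93 mm above it.
- lid_extra_large: Largest of four round brown wood lids, lying plug down. Rim disc 108 mm across, 9 mm thick (12 to 21 mm above the origin); under it a plug 91 mm across, 12 mm deep, its foot tapered to 81 mm; on top an upright round dark knob 24 mm across, 28 mm high (21 to 49 mm above the origin). 100 g. Origin: centre of the plug's underside, z up. Fits the 108 mm canister.
- canister_extra_large: Largest of four open white stoneware canisters with blue lines, empty, standing loose. 108 mm across outside, 125 mm high, wall 5 mm: mouth 98 mm across, 7 mm wider than its lid's plug. 750 g. Origin: centre of the underside, z up; rim 125 mm above it. Closed, its lid's origin is 113 mm above it.

How it is judged:
By the outcome, as a careful person would: the job done as asked, in the order asked, and still so for the second after the job is handed in, with the robot touching nothing.
It also fails if it takes over 104 s, if anything falls off the work surface, if the arm or the gripper's body presses on something with over 40 N, if the wrist force passes 120 N, or if a joint passes its speed limit or range.

## Working session

There is one attempt and no reset: what is moved stays moved. The work goes in short steps, Python scripts to look and compute and a tool call to move; the robot and the scene stay as the last step left them, time stands still between calls to the robot, and variables do not carry over. Pictures are saved under pics/ and viewed, at most 14 in all, crops included, and the job is handed in when it is done.

```bash
mkdir -p pics; cat > h.py <<'E'
import numpy as np, cv2
from cell import read_state, cams, ctrl, models
def cal(n):
    c=cams.calibration(n); R,_=cv2.Rodrigues(np.array(c['rvec'],float)); return c,R,np.array(c['tvec'],float).ravel()
def ray(n,u,v):
    c,R,t=cal(n); d=R.T@np.array([(u-c['cx'])/c['fx'],(v-c['cy'])/c['fy'],1]); return -R.T@t,d
def onz(n,u,v,z):
    o,d=ray(n,u,v); return o+d*(z-o[2])/d[2]
def cloud(n,depth):
    c,R,t=cal(n); v,u=np.mgrid[:depth.shape[0],:depth.shape[1]]
    P=np.stack([(u-c['cx'])/c['fx']*depth,(v-c['cy'])/c['fy']*depth,depth],-1)
    return (P-t)@R
def proj(n,p):
    c,R,t=cal(n); q=R@np.array(p)+t; return c['fx']*q[0]/q[2]+c['cx'],c['fy']*q[1]/q[2]+c['cy']
E
python3 - <<'E'
from h import *
s=read_state(); print({k:np.round(s[k],3) for k in s}, ctrl.grip_point_offset)
for n in('top','scene'):
    im,d=cams.get_image(n); cv2.imwrite(f'pics/{n}0.png',im); np.save(n+'0.npy',d)
    c,R,t=cal(n); print(n,-R.T@t,R[2])
    for k in 'lid_small lid_medium lid_large lid_extra_large canister_small canister_medium canister_large canister_extra_large lemon_by spice_by'.split():
        m=models.mark_of(k,n)[:2]
        print(k,[(np.round(x['position']),round(x['confidence'],2),np.round(onz(n,*x['position'],0))[:2]) for x in m])
E
```

```text
{'clock': np.float64(0.0), 'qpos': array([ 1.155,  0.629,  0.038,  1.518, -0.027,  0.996, -0.02 ]), 'qd': array([-0.   ,  0.   , -0.   , -0.001,  0.002, -0.001,  0.001]), 'tau': array([-0.0000e+00, -5.6339e+01,  1.2270e+00, -1.9344e+01,  1.1000e-02,
        1.1000e-02,  0.0000e+00]), 'eef_pos': array([ 222.546, -609.952,  191.252]), 'tool_rot': array([-3.14, -0.  ,  0.35]), 'force': array([-0.207, -0.386, -0.46 ]), 'torque': array([ 0.004,  0.069, -0.029]), 'gripper_force': np.float64(0.0), 'width': np.float64(85.673)} 18.700000000000003
top [ 320.10010576  -43.77068445 1099.87965776] [ 0.18472801  0.00256102 -0.98278635]
lid_small [(array([277., 162.]), 0.7, array([620.,  69.]))]
lid_medium [(array([346., 165.]), 0.57, array([ 619., -120.]))]
lid_large [(array([271., 221.]), 0.9, array([457.,  80.]))]
lid_extra_large [(array([426., 230.]), 0.77, array([ 443., -340.]))]
canister_small [(array([352., 229.]), 0.98, array([ 440., -139.]))]
canister_medium [(array([421., 172.]), 0.55, array([ 603., -329.]))]
canister_large [(array([194., 229.]), 0.71, array([428., 284.]))]
canister_extra
[... 270 characters left out ...]
d_small [(array([362., 196.]), 0.83, array([611.,  45.]))]
lid_medium [(array([346., 244.]), 0.61, array([ 617., -118.]))]
lid_large [(array([314., 170.]), 0.96, array([458.,  98.]))]
lid_extra_large [(array([239., 301.]), 0.9, array([ 437., -346.]))]
canister_small [(array([275., 234.]), 0.72, array([ 442., -145.]))]
canister_medium [(array([313., 316.]), 0.98, array([ 605., -329.]))]
canister_large [(array([328., 126.]), 0.65, array([432., 295.])), (array([345., 242.]), 0.47, array([ 613., -114.]))]
canister_extra_large [(array([386., 143.]), 0.58, array([621., 274.]))]
lemon_by [(array([295., 268.]), 0.61, array([ 525., -224.]))]
spice_by [(array([341., 161.]), 0.79, array([518., 160.]))]
```

View pics/top0.png

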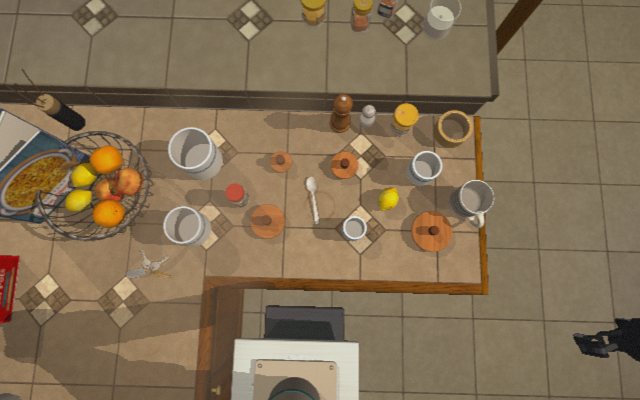

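View pics/scene0.png

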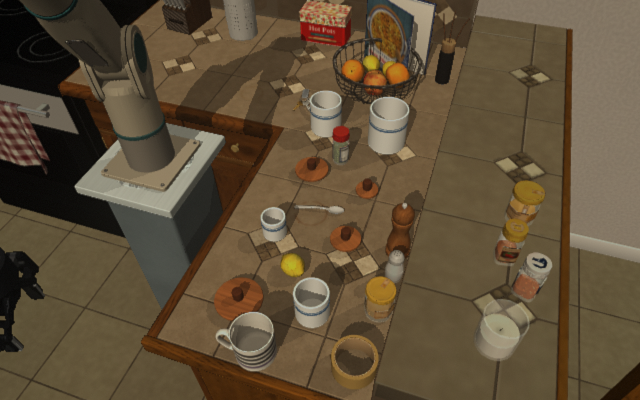

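Top view: XL lid (432,231), large lid (267,221), medium lid (345,163) and small lid (281,161). Canisters: XL (193,150), large (185,224), medium (425,167), small (355,228). The lemon is at (388,199) and the spice jar at (236,195). The networks' names match both pictures, so next I refine the positions from depth.

```bash
cat > loc.py <<'E'
from h import *
from scipy.optimize import least_squares
L={'lid_small':(615,57,30,12),'lid_medium':(618,-119,38,12),'lid_large':(457,88,46,12),'lid_extra_large':(440,-343,54,12),
'canister_small':(441,-142,30,65),'canister_medium':(604,-329,38,85),'canister_large':(430,290,46,105),'canister_extra_large':(621,277,54,125)}
def fit(P,x,y,r,z,lo,hi,rin,rout):
    m=(P[:,2]>lo)&(P[:,2]<hi)&(np.hypot(P[:,0]-x,P[:,1]-y)<r+25); Q=P[m]
    if len(Q)<8: return None
    f=lambda c:(lambda D:np.maximum(D-rout,0)+np.maximum(rin-D,0))(np.hypot(Q[:,0]-c[0],Q[:,1]-c[1]))
    s=least_squares(f,[x,y],loss='soft_l1'); return np.round(s.x,1),len(Q),round(np.median(Q[:,2]),1),round(np.abs(f(s.x)).mean(),2)
E
python3 - <<'E'
from loc import *
for n in('top','scene'):
    P=cloud(n,np.load(n+'0.npy')).reshape(-1,3)
    for k,(x,y,r,z) in L.items():
        if 'lid' in k: print(n,k,'disc',fit(P,x,y,r,z,14,27,12,r),'knob',fit(P,x,y,15,z,42,56,0,12))
        else: print(n,k,fit(P,x,y,r,z,z-5,z+6,r-5,r))
    for k,(x,y) in dict(lemon=(523,-224),spice=(514,157)).items():
        Q=P[(np.hypot(P[:,0]-x,P[:,1]-y)<45)&(P[:,2]>15)]; print(k,np.round(np.median(Q,0)),Q[:,2].max())
    Q=P[(P[:,0]>680)&(P[:,0]<950)&(abs(P[:,1])<350)]; 
    for a in range(680,950,30): q=Q[(Q[:,0]>=a)&(Q[:,0]<a+30)]; print(a,np.round(np.percentile(q[:,2],[50,98])) if len(q) else '',end=' ')
    print()
E
```

```text
top lid_small disc (array([619.1,  58.1]), 296, np.float64(21.5), np.float64(0.01)) knob (array([616.9,  57.6]), 63, np.float64(48.7), np.float64(0.0))
top lid_medium disc (array([ 613.8, -116.1]), 515, np.float64(21.7), np.float64(0.01)) knob (array([ 613.7, -115.4]), 63, np.float64(49.2), np.float64(0.0))
top lid_large disc (array([454.8,  87.4]), 859, np.float64(21.7), np.float64(0.19)) knob (array([454.3,  86. ]), 68, np.float64(48.9), np.float64(0.0))
top lid_extra_large disc (array([ 439.9, -349.2]), 1223, np.float64(21.5), np.float64(0.0)) knob (array([ 440. , -348.7]), 68, np.float64(48.7), np.float64(0.0))
top canister_small (array([ 438.5, -141.1]), 141, np.float64(65.1), np.float64(0.02))
top canister_medium (array([ 601.6, -322.5]), 199, np.float64(85.1), np.float64(0.05))
top canister_large (array([429.1, 282.2]), 267, np.float64(105.0), np.float64(0.03))
top canister_extra_large (array([617.3, 273.1]), 311, np.float64(124.9), np.float64(0.04))
lemon [ 519. -229.   44.] 54.59381874281035
spice [508. 155. 107.] 114.36434166796498
680 [ 1. 66.] 710 [  3. 158.] 740 [  2. 15
[... 619 characters left out ...]
]), 1444, np.float64(20.3), np.float64(0.02)) knob (array([ 439.5, -349. ]), 89, np.float64(47.5), np.float64(0.0))
scene canister_small (array([ 438.4, -141.5]), 161, np.float64(63.5), np.float64(0.13))
scene canister_medium (array([ 601.8, -323.3]), 287, np.float64(83.9), np.float64(0.07))
scene canister_large (array([429.7, 281.8]), 165, np.float64(103.5), np.float64(0.39))
scene canister_extra_large (array([617.7, 272.5]), 212, np.float64(123.6), np.float64(0.35))
lemon [ 527. -243.   41.] 54.49086307022515
spice [518. 146.  77.] 112.00654277991683
680 [-0. 23.] 710 [  6. 157.] 740 [  9. 155.] 770 [123. 126.] 800 [123. 126.] 830 [123. 126.] 860 [123. 126.] 890 [123. 126.] 920 [123. 220.]
```

```bash
cat > go.py <<'E'
import sys; from h import *; from scipy.spatial.transform import Rotation as Ro
s=read_state(); T=Ro.from_euler('xyz',s['tool_rot'])
d=np.array([float(a) for a in sys.argv[1:4]])-s['eef_pos']
print('tool delta',np.round(T.inv().apply(d),1),'dist',np.round(np.linalg.norm(d)),'rot',np.round(s['tool_rot'],3),'q',np.round(s['qpos'],2))
E
```

{"api": "creep_tool", "payload": {"motion": {"offsets":[[36.7, -21.4, 8, 0, 0, 0, 60], [36.7, -21.4, 8, 0, 0, 0, 60], [36.7, -21.4, 8, 0, 0, 0, 60], [36.7, -21.4, 8, 0, 0, 0, 60], [36.7, -21.4, 8, 0, 0, 0, 60], [36.7, -21.4, 8, 0, 0, 0, 60], [36.7, -21.4, 8, 0, 0, 0, 60], [36.7, -21.4, 8, 0, 0, 0, 60], [0, 0, 0, 0, 0, 0.15, 60], [0, 0, 0, 0, 0, 0.15, 60], [0, 0, 0, 0, 0, 0.05, 60], [0, 0, 0, 0, 0, 0, 60]]}}}

```text
clock: 2.3
eef_pos: [440.2, -349.1, 128.3]
tool_rot: [3.141, 0.0, 0.0]
force: [-0.4, -0.5, 0.2]
width: 60.1
gripper_force: 0.0
```

```bash
python3 go.py 439.5 -348.7 80
```

```text
tool delta [-0.7 -0.4 48.3] dist 48.0 rot [3.141 0.    0.   ] q [ 0.53  0.59  0.14  1.84 -0.12  0.73 -0.83]
```

{"api": "creep_tool", "payload": {"motion": {"offsets":[[-0.7, -0.4, 30, 0, 0, 0, 60], [0, 0, 30, 0, 0, 0, 60], [0, 0, 25, 0, 0, 0, 60], [0, 0, 15, 0, 0, 0, 60], [0, 0, 4, 0, 0, 0, 60], [0, 0, 0, 0, 0, 0, 20], [0, 0, 0, 0, 0, 0, 20], [0, 0, 0, 0, 0, 0, 20], [0, 0, 0, 0, 0, 0, 20], [0, 0, 0, 0, 0, 0, 20], [0, 0, 0, 0, 0, 0, 20]]}}}

```text
clock: 3.4
eef_pos: [439.4, -348.9, 24.5]
tool_rot: [3.141, -0.0, -0.0]
force: [0.8, -0.2, -0.1]
width: 20.1
gripper_force: 0.0
```

```bash
python3 go.py 617.5 272.8 180
```

```text
tool delta [ 178.1 -621.6 -155.6] dist 665.0 rot [ 3.141 -0.    -0.   ] q [ 0.55  0.74  0.11  1.9  -0.15  0.5  -0.81]
```

```bash
cat > snap.py <<'E'
import sys; from h import *
n,name,x,y,z,w=sys.argv[1:7]; im,d=cams.get_image(n); u,v=map(int,proj(n,[float(x),float(y),float(z)])); w=int(w)
c=im[max(v-w,0):v+w,max(u-w,0):u+w]; cv2.imwrite(f'pics/{name}.png',cv2.resize(c,(500,500),interpolation=cv2.INTER_CUBIC)); np.save('last_'+n+'.npy',d); print(u,v)
E
python3 snap.py scene a1 440 -349 40 50; python3 -c "
from h import *
s=read_state();print(s['width'],s['gripper_force'])"
```

```text
237 292
20.175813333049977 0.0
```

View pics/a1.png

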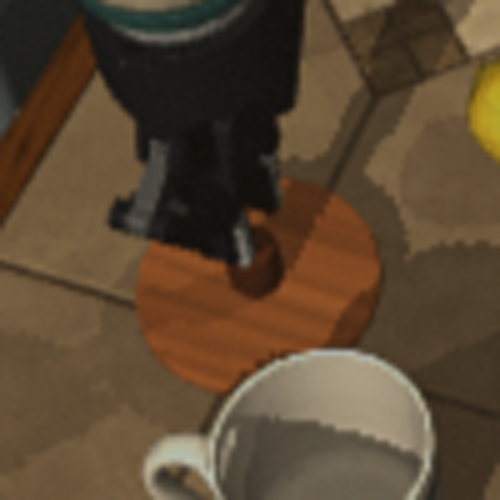

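```bash
python3 - <<'E'
from h import *
for n in('scene','top'):
    _,d=cams.get_image(n); P=cloud(n,d).reshape(-1,3); Q=P[(abs(P[:,0]-440)<80)&(abs(P[:,1]+349)<90)&(P[:,2]>28)&(P[:,2]<110)]
    for z in range(28,110,8):
        q=Q[(Q[:,2]>=z)&(Q[:,2]<z+8)]
        if len(q): print(n,z,len(q),np.round(q.min(0)[:2]),np.round(q.max(0)[:2]),np.round(np.median(q,0)))
E
```

```text
scene 28 73 [ 433. -436.] [ 520. -343.] [ 488. -408.   32.]
scene 36 73 [ 431. -439.] [ 519. -344.] [ 486. -406.   40.]
scene 44 90 [ 436. -436.] [ 519. -337.] [ 484. -406.   48.]
scene 52 57 [ 481. -439.] [ 520. -403.] [ 493. -417.   56.]
scene 60 60 [ 440. -438.] [ 519. -332.] [ 491. -413.   64.]
scene 68 97 [ 435. -436.] [ 520. -334.] [ 486. -406.   73.]
scene 76 79 [ 436. -439.] [ 516. -325.] [ 484. -408.   80.]
scene 84 107 [ 439. -439.] [ 520. -333.] [ 486. -407.   88.]
scene 92 26 [ 441. -410.] [ 518. -332.] [ 449. -340.   96.]
scene 100 26 [ 441. -384.] [ 453. -326.] [ 450. -338.  105.]
scene 108 13 [ 437. -375.] [ 454. -313.] [ 452. -361.  109.]
top 28 7 [ 429. -404.] [ 520. -339.] [ 514. -402.   32.]
top 36 6 [ 429. -403.] [ 514. -339.] [ 433. -344.   40.]
top 44 11 [ 428. -403.] [ 519. -342.] [ 431. -352.   47.]
top 52 6 [ 431. -403.] [ 518. -348.] [ 513. -402.   55.]
top 60 6 [ 431. -404.] [ 519. -334.] [ 514. -402.   64.]
top 68 3 [ 511. -404.] [ 517. -402.] [ 515. -402.   74.]
top 76 6 [ 430. -402.] [ 519. -333.] [ 473. -369.   79.]
top 84 11 [ 429. -404.] [ 520. -329.] [ 516. -402.   89.]
top 100 1 [ 432. -328.] [ 432. -328.] [ 432. -328.  106.]
top 108 1 [ 427. -331.] [ 427. -331.] [ 427. -331.  109.]
```

```bash
python3 - <<'E'
from h import *
im,d=cams.get_image('scene'); P=cloud('scene',d)
print('tcp px',proj('scene',[439.4,-348.9,24.5]))
for v in range(272,302,2):
    print(v,' '.join('%d,%d,%d'%tuple(P[v,u]) if P[v,u,2]>23 else '-' for u in range(222,252,3)))
E
```

```text
tcp px (np.float64(237.82572531370135), np.float64(296.4851504262862))
272 447,-387,176 451,-382,172 452,-375,161 454,-369,155 458,-365,150 444,-336,104 452,-338,110 - - -
274 446,-387,169 811,-829,965 451,-375,155 453,-369,147 457,-365,144 444,-339,100 450,-336,99 - - -
276 447,-390,167 447,-381,154 448,-373,144 451,-369,139 456,-365,136 443,-338,91 449,-337,93 - - -
278 430,-371,125 438,-371,129 811,-829,965 451,-370,133 457,-369,134 442,-339,85 449,-339,87 429,-300,23 - -
280 429,-372,118 433,-368,114 438,-365,113 450,-371,127 452,-364,118 439,-337,73 448,-338,79 451,-333,73 - -
282 446,-394,151 436,-373,116 442,-371,115 450,-372,122 451,-363,109 440,-340,69 447,-339,72 - - 446,-306,23
284 448,-397,150 438,-377,116 443,-374,114 449,-372,113 452,-367,109 - 445,-338,62 - - -
286 452,-404,155 452,-395,141 451,-385,127 448,-373,107 453,-369,104 - - - - -
288 452,-406,151 451,-396,135 451,-387,122 445,-371,96 448,-365,88 450,-359,79 444,-341,49 - - -
290 452,-407,145 452,-398,132 450,-388,116 445,-372,89 446,-364,77 451,-361,74 446,-345,48 - 811,-829,965 -
292 - - 452,-391,115 444,-373,83 447,-368,76 451,-363,71 449,-350,50 - - -
294 - - - 440,-370,67 447,-369,71 444,-355,47 450,-354,48 449,-342,29 - -
296 - - - - 438,-360,44 445,-359,45 448,-353,37 449,-343,23 - -
298 408,-363,24 - - - 437,-360,34 444,-358,36 448,-354,32 - - -
300 - - - - 435,-359,24 442,-358,26 447,-355,24 - - -
```

The depth puts the fingertips at about z = 62–67 while the reported TCP is at 24.5. The fingers therefore closed above the knob, roughly 38 mm short. I'll reopen, go down in small steps and watch the force.

{"api": "creep_tool", "payload": {"motion": {"offsets":[[0, 0, 0, 0, 0, 0, 60], [0, 0, 0, 0, 0, 0, 60], [0, 0, 0, 0, 0, 0, 60], [0, 0, 0, 0, 0, 0, 60], [0, 0, 8, 0, 0, 0, 60], [0, 0, 8, 0, 0, 0, 60], [0, 0, 8, 0, 0, 0, 60], [0, 0, 0, 0, 0, 0, 60]]}}}

```text
clock: 4.4
eef_pos: [438.2, -348.0, -1.4]
tool_rot: [-3.14, 0.002, -0.0]
force: [-0.7, 0.5, 1.0]
width: 59.4
gripper_force: 0.0
```

{"api": "creep_tool", "payload": {"motion": {"offsets":[[0, 0, 0, 0, 0, 0, 18], [0, 0, 0, 0, 0, 0, 18], [0, 0, 0, 0, 0, 0, 18], [0, 0, 0, 0, 0, 0, 18], [0, 0, 0, 0, 0, 0, 18], [0, 0, 0, 0, 0, 0, 18]]}}}

```text
clock: 5.0
eef_pos: [439.4, -348.9, 0.7]
tool_rot: [3.141, -0.001, -0.0]
force: [-0.9, 0.5, 5.7]
width: 20.9
gripper_force: 58.8
```

```bash
python3 snap.py scene a2 440 -349 40 50
```

```text
237 292
```

View pics/a2.png

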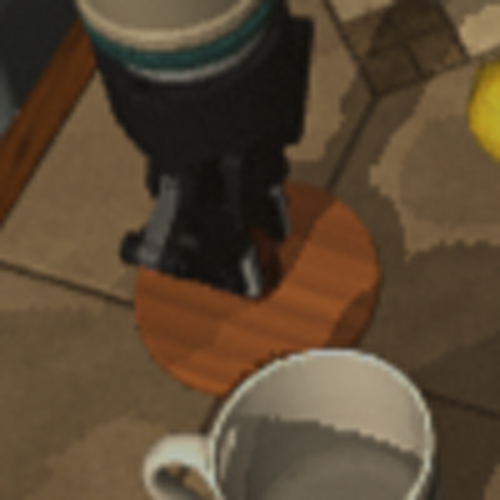

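{"api": "creep_tool", "payload": {"motion": {"offsets":[[0, 0, -10, 0, 0, 0, 18], [0, 0, -30, 0, 0, 0, 18], [0, 0, -45, 0, 0, 0, 18], [0, 0, -45, 0, 0, 0, 18], [0, 0, -45, 0, 0, 0, 18], [0, 0, 0, 0, 0, 0, 18]]}}}

```text
clock: 5.65
eef_pos: [442.7, -351.9, 181.8]
tool_rot: [3.134, -0.01, -0.001]
force: [0.9, -0.6, -2.0]
width: 21.2
gripper_force: 58.9
```

```bash
python3 snap.py scene a3 440 -349 190 60
```

```text
226 251
```

View pics/a3.png

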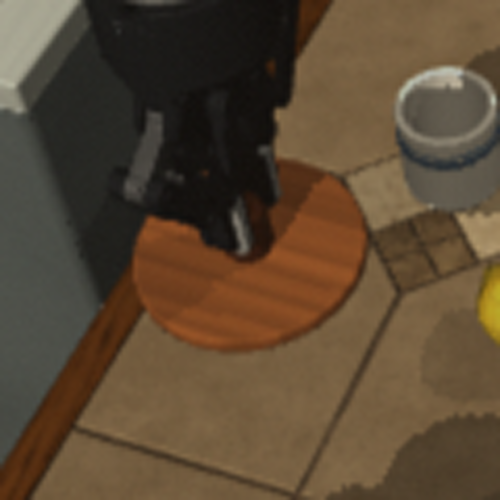

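```bash
python3 - <<'E'
from h import *
d=np.load('last_scene.npy'); P=cloud('scene',d).reshape(-1,3); print(read_state()['eef_pos'])
Q=P[(abs(P[:,0]-440)<70)&(abs(P[:,1]+349)<70)&(P[:,2]>170)&(P[:,2]<215)]
o=Q[(np.hypot(Q[:,0]-440,Q[:,1]+349)>32)]; print(len(o)); print(np.percentile(o[:,2],[5,25,50,75,95]),o.min(0),o.max(0))
A=np.c_[o[:,:2]-[440,-349],np.ones(len(o))]; print(np.linalg.lstsq(A,o[:,2],rcond=None)[0])
E
```

```text
[ 441.11446019 -350.31194296  178.76085458]
1151
[197.80553385 200.13027857 201.21224391 202.25330864 203.73771351] [ 388.15094822 -406.93963422  192.3722001 ] [ 495.94706435 -298.66352294  206.63581983]
[3.96643238e-03 3.69700037e-03 2.01080194e+02]
```

The lid is lifted and level, with the knob gripped at (250,240) in the crop. Next I carry it to the XL canister.

{"api": "creep_tool", "payload": {"motion": {"offsets":[[11, -39, 0, 0, 0, 0, 18], [11, -39, 0, 0, 0, 0, 18], [11, -39, 0, 0, 0, 0, 18], [11, -39, 0, 0, 0, 0, 18], [11, -39, 0, 0, 0, 0, 18], [11, -39, 0, 0, 0, 0, 18], [11, -39, 0, 0, 0, 0, 18], [11, -39, 0, 0, 0, 0, 18], [11, -39, 0, 0, 0, 0, 18], [11, -39, 0, 0, 0, 0, 18], [11, -39, 0, 0, 0, 0, 18], [11, -39, 0, 0, 0, 0, 18]]}}}

```text
clock: 6.9
eef_pos: [570.3, 120.6, 173.7]
tool_rot: [3.141, 0.003, -0.0]
force: [1.7, -0.9, -0.6]
width: 20.7
gripper_force: 58.9
```

{"api": "creep_tool", "payload": {"motion": {"offsets":[[11, -39, 0, 0, 0, 0, 18], [11, -39, 0, 0, 0, 0, 18], [11, -39, 0, 0, 0, 0, 18], [9, -20, 0, 0, 0, 0, 18], [4, -14, 0, 0, 0, 0, 18], [0, 0, 0, 0, 0, 0, 18], [0, 0, 0, 0, 0, 0, 18], [0, 0, 0, 0, 0, 0, 18]]}}}

```text
clock: 7.7
eef_pos: [617.2, 267.5, 175.1]
tool_rot: [3.14, 0.001, -0.003]
force: [1.0, -1.3, -1.4]
width: 20.8
gripper_force: 59.0
```

```bash
python3 go.py 617.5 272.8 114
```

```text
tool delta [ 0.3 -5.4 61.1] dist 61.0 rot [ 3.14e+00  1.00e-03 -3.00e-03] q [-0.54  0.69  0.16  1.47 -0.12  1.   -1.93]
```

{"api": "creep_tool", "payload": {"motion": {"offsets":[[0.3, -5.4, 10, 0, 0, 0, 18], [0, 0, 10, 0, 0, 0, 18], [0, 0, 0, 0, 0, 0, 18], [0, 0, 0, 0, 0, 0, 18]]}}}

```text
clock: 8.1
eef_pos: [617.3, 275.1, 154.5]
tool_rot: [3.141, 0.001, -0.0]
force: [0.2, 0.2, -1.2]
width: 20.7
gripper_force: 59.0
```

```bash
cat > held.py <<'E'
# python3 held.py r : centre of held lid disc from depth points near tool
import sys; from loc import *
r=float(sys.argv[1]); e=read_state()['eef_pos']; print('eef',np.round(e,1))
for n in('top','scene'):
    P=cloud(n,cams.get_image(n)[1]).reshape(-1,3); z=e[2]+21
    m=(abs(P[:,2]-z)<7)&(np.hypot(P[:,0]-e[0],P[:,1]-e[1])<r+20); Q=P[m]
    print(n,'disc',fit(P,e[0],e[1],r,0,z-7,z+7,0,r), 'bbox mid',np.round((np.percentile(Q,0.5,axis=0)+np.percentile(Q,99.5,axis=0))/2,1))
E
python3 held.py 54
```

```text
eef [617.3 275.1 154.5]
top disc (array([616. , 273.5]), 1005, np.float64(175.6), np.float64(0.0)) bbox mid [610.  273.1 175.1]
scene disc (array([617.5, 272.4]), 704, np.float64(174.8), np.float64(0.03)) bbox mid [617.5 270.8 174.9]
```

{"api": "creep_tool", "payload": {"motion": {"offsets":[[0, 0, 15, 0, 0, 0, 18], [0, 0, 10, 0, 0, 0, 18], [0, 0, 6, 0, 0, 0, 18], [0, 0, 4, 0, 0, 0, 18], [0, 0, 3, 0, 0, 0, 18], [0, 0, 0, 0, 0, 0, 18], [0, 0, 0, 0, 0, 0, 18]]}}}

```text
clock: 8.9
eef_pos: [618.0, 275.6, 117.5]
tool_rot: [-3.141, -0.001, -0.0]
force: [-0.1, -0.0, -1.2]
width: 20.8
gripper_force: 59.0
```

```bash
python3 -c "
from h import *
s=read_state();print(s['eef_pos'],s['force'])"
```

```text
[617.96116389 275.636539   117.49918324] [-0.0724652  -0.02791116 -1.1891633 ]
```

{"api": "creep_tool", "payload": {"motion": {"offsets":[[0, 1, 1.5, 0, 0, 0, 18], [0, 0, 1, 0, 0, 0, 18], [0, 0, 1, 0, 0, 0, 18], [0, 0, 0, 0, 0, 0, 18]]}}}

```text
clock: 9.3
eef_pos: [617.8, 274.5, 113.9]
tool_rot: [-3.142, -0.0, -0.0]
force: [0.3, -0.4, -0.4]
width: 21.0
gripper_force: 59.2
```

```bash
python3 held.py 54
```

```text
eef [617.8 274.5 113.9]
top disc (array([617. , 272.7]), 910, np.float64(134.8), np.float64(0.0)) bbox mid [610.  272.3 134.2]
scene disc (array([617.8, 271.5]), 696, np.float64(133.6), np.float64(0.03)) bbox mid [617.6 269.8 134.1]
```

{"api": "creep_tool", "payload": {"motion": {"offsets":[[0, 0, 0.7, 0, 0, 0, 18], [0, 0, 0, 0, 0, 0, 18], [0, 0, 0, 0, 0, 0, 40], [0, 0, 0, 0, 0, 0, 50], [0, 0, 0, 0, 0, 0, 50], [0, 0, 0, 0, 0, 0, 50], [0, 0, -20, 0, 0, 0, 50], [0, 0, -40, 0, 0, 0, 50], [0, 0, 0, 0, 0, 0, 50]]}}}

```text
clock: 10.3
eef_pos: [621.5, 275.9, 178.5]
tool_rot: [-3.137, -0.009, -0.0]
force: [0.7, -0.3, 0.5]
width: 50.5
gripper_force: 0.0
```

```bash
python3 go.py 454.4 86.5 175; python3 snap.py scene b1 617 272 100 60
```

```text
tool delta [-167.   189.5    1.2] dist 253.0 rot [-3.137 -0.009 -0.   ] q [-0.55  0.69  0.16  1.45 -0.12  1.   -1.93]
388 115
```

View pics/b1.png

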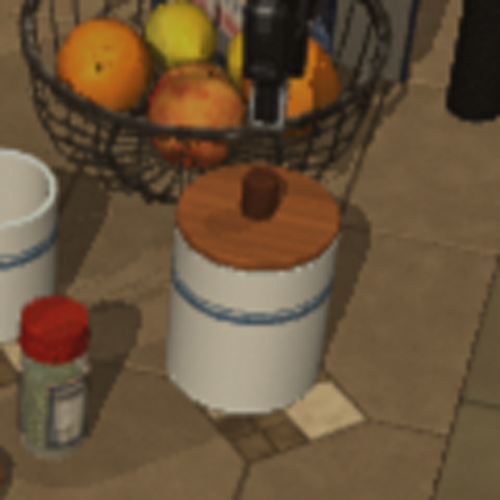

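The XL lid sits flat on its canister, with the knob at (260,190) in the crop. Next is the large lid.

{"api": "creep_tool", "payload": {"motion": {"offsets":[[-23.5, 27, 0, 0, 0, 0, 60], [-23.5, 27, 0, 0, 0, 0, 60], [-23.5, 27, 0, 0, 0, 0, 60], [-23.5, 27, 0, 0, 0, 0, 60], [-23.5, 27, 0, 0, 0, 0, 60], [-23.5, 27, 0, 0, 0, 0, 60], [-23.5, 27, 0, 0, 0, 0, 60], [0, 0, 0, 0, 0, -0.15, 60], [0, 0, 0, 0, 0, -0.15, 60], [0, 0, 0, 0, 0, -0.15, 60], [0, 0, 0, 0, 0, -0.15, 60], [0, 0, 0, 0, 0, -0.15, 60]]}}}

```text
clock: 11.55
eef_pos: [452.4, 85.5, 172.3]
tool_rot: [-3.141, 0.001, 0.756]
force: [0.2, 0.9, -0.8]
width: 60.1
gripper_force: 0.0
```

{"api": "creep_tool", "payload": {"motion": {"offsets":[[0, 0, 0, 0, 0, 0, 60], [0, 0, 0, 0, 0, 0, 60]]}}}

```text
clock: 11.75
eef_pos: [452.7, 85.4, 172.5]
tool_rot: [-3.141, 0.001, 0.746]
force: [0.7, -0.0, -0.2]
width: 60.1
gripper_force: 0.0
```

```bash
python3 go.py 454.4 86.5 3
```

```text
tool delta [  2.1   0.4 169.5] dist 170.0 rot [-3.141e+00  1.000e-03  7.460e-01] q [-0.21  0.39 -0.05  2.05  0.03  0.71 -1.1 ]
```

{"api": "creep_tool", "payload": {"motion": {"offsets":[[2, 0.4, 45, 0, 0, 0, 60], [0, 0, 45, 0, 0, 0, 60], [0, 0, 40, 0, 0, 0, 60], [0, 0, 20, 0, 0, 0, 60], [0, 0, 12, 0, 0, 0, 60], [0, 0, 7, 0, 0, 0, 60], [0, 0, 0, 0, 0, 0, 60], [0, 0, 0, 0, 0, 0, 60]]}}}

```text
clock: 12.55
eef_pos: [455.7, 86.8, 4.8]
tool_rot: [3.141, -0.001, 0.749]
force: [-0.3, 0.4, 1.0]
width: 60.0
gripper_force: 0.0
```

{"api": "creep_tool", "payload": {"motion": {"offsets":[[0, 0, 0, 0, 0, 0, 18], [0, 0, 0, 0, 0, 0, 18], [0, 0, 0, 0, 0, 0, 18], [0, 0, 0, 0, 0, 0, 18], [0, 0, 0, 0, 0, 0, 18]]}}}

```text
clock: 13.05
eef_pos: [455.5, 86.8, 5.1]
tool_rot: [3.141, -0.001, 0.75]
force: [-0.3, -0.0, 7.6]
width: 19.9
gripper_force: 58.4
```

```bash
python3 go.py 429.4 282 160
```

```text
tool delta [ 114.1 -160.5 -154.9] dist 251.0 rot [ 3.141e+00 -1.000e-03  7.500e-01] q [-0.23  0.7  -0.02  2.17  0.06  0.27 -1.13]
```

{"api": "creep_tool", "payload": {"motion": {"offsets":[[0, 0, -10, 0, 0, 0, 18], [0, 0, -30, 0, 0, 0, 18], [0, 0, -45, 0, 0, 0, 18], [0, 0, -45, 0, 0, 0, 18], [0, 0, -30, 0, 0, 0, 18], [0, 0, 0, 0, 0, 0, 18]]}}}

```text
clock: 13.65
eef_pos: [457.9, 87.3, 168.5]
tool_rot: [3.137, -0.008, 0.749]
force: [0.5, 0.5, -1.4]
width: 20.2
gripper_force: 58.8
```

```bash
python3 held.py 46; python3 snap.py scene c1 454 87 180 60
```

```text
eef [457.9  87.3 168.5]
top disc (array([457.8,  85.5]), 457, np.float64(184.9), np.float64(0.0)) bbox mid [450.8  65.2 188.5]
scene disc (array([457.8,  83.9]), 187, np.float64(183.6), np.float64(0.0)) bbox mid [457.3  81.4 189.1]
309 121
```

View pics/c1.png

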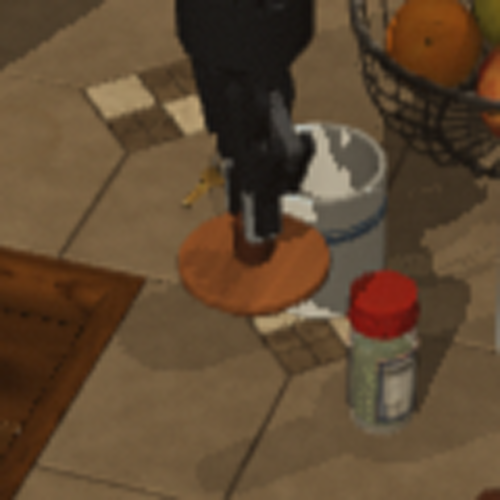

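The large lid is held nearly level at about (255,260) in the crop. Now I carry it to the large canister and check its tilt there.

```bash
cat > held.py <<'E'
# python3 held.py r off : disc centre and plane of held lid; off = lid origin below TCP
import sys; from loc import *
r=float(sys.argv[1]); off=float(sys.argv[2]); e=read_state()['eef_pos']; print('eef',np.round(e,1))
for n in('top','scene'):
    P=cloud(n,cams.get_image(n)[1]).reshape(-1,3); z=e[2]+21-off
    D=np.hypot(P[:,0]-e[0],P[:,1]-e[1]); Q=P[(abs(P[:,2]-z)<7)&(D<r+6)&(D>24)]
    print(n,'disc',fit(P,e[0],e[1],r,0,z-7,z+7,0,r),'slope',np.round(np.linalg.lstsq(np.c_[Q[:,:2]-e[:2],np.ones(len(Q))],Q[:,2],rcond=None)[0],3))
E
```

{"api": "creep_tool", "payload": {"motion": {"offsets":[[22.8, -32.1, 0, 0, 0, 0, 18], [22.8, -32.1, 0, 0, 0, 0, 18], [22.8, -32.1, 0, 0, 0, 0, 18], [22.8, -32.1, 0, 0, 0, 0, 18], [22.8, -32.1, 0, 0, 0, 0, 18], [0, 0, 15, 0, 0, 0, 18], [0, 0, 5, 0, 0, 0, 18], [0, 0, 0, 0, 0, 0, 18], [0, 0, 0, 0, 0, 0, 18]]}}}

```text
clock: 14.7
eef_pos: [428.9, 280.2, 143.5]
tool_rot: [3.141, 0.002, 0.748]
force: [-1.3, -1.5, 0.6]
width: 19.8
gripper_force: 58.9
```

```bash
python3 held.py 46 5;python3 go.py 429.4 282 97.5
```

```text
eef [428.9 280.2 143.5]
top disc (array([428.2, 276.7]), 728, np.float64(159.7), np.float64(0.0)) slope [3.00000e-03 5.00000e-03 1.59872e+02]
scene disc (array([430.5, 277.4]), 463, np.float64(158.8), np.float64(0.02)) slope [-8.00000e-03  1.60000e-02  1.58741e+02]
tool delta [ 0.8 -0.9 46.7] dist 47.0 rot [3.141 0.    0.748] q [-0.6   0.5  -0.06  1.95  0.04  0.7  -1.5 ]
```

{"api": "creep_tool", "payload": {"motion": {"offsets":[[2.4, -1.2, 15, 0, 0, 0, 18], [0, 0, 10, 0, 0, 0, 18], [0, 0, 5, 0, 0, 0, 18], [0, 0, 0, 0, 0, 0, 18], [0, 0, 0, 0, 0, 0, 18]]}}}

```text
clock: 15.3
eef_pos: [430.0, 284.2, 114.2]
tool_rot: [3.142, -0.0, 0.749]
force: [-0.1, 0.7, -1.5]
width: 19.8
gripper_force: 58.9
```

```bash
python3 held.py 46 5; python3 - <<'E'
from loc import *
im,d=cams.get_image('top'); P=cloud('top',d).reshape(-1,3); print(fit(P,429.4,282,46,0,98,110,41,46))
e=read_state()['eef_pos']; c=[]
# disc outline: bbox of lid colour in top picture
hsv=cv2.cvtColor(im,cv2.COLOR_BGR2HSV); m=cv2.inRange(hsv,(3,110,60),(15,255,255)); 
u,v=map(int,proj('top',[429,281,132])); k=np.zeros_like(m); cv2.circle(k,(u,v),26,255,-1); m&=k
pts=cv2.findNonZero(m).reshape(-1,2); h=cv2.convexHull(pts); (cx,cy),(a,b),_=cv2.fitEllipse(h); print(cx,cy,a,b,onz('top',cx,cy,e[2]+16))
E
```

```text
eef [430.  284.2 114.2]
top disc (array([429.5, 281.7]), 679, np.float64(130.6), np.float64(0.0)) slope [6.00000e-03 7.00000e-03 1.30622e+02]
scene disc (array([430.8, 281.1]), 453, np.float64(129.4), np.float64(0.03)) slope [-7.00000e-03  2.00000e-02  1.29431e+02]
(array([429.2, 282.5]), 108, np.float64(105.3), np.float64(0.01))
180.47325134277344 224.64549255371094 31.475299835205078 40.592796325683594 [425.46837731 278.49197905 130.47191794]
```

{"api": "creep_tool", "payload": {"motion": {"offsets":[[0, 0, 6, 0, 0, 0, 18], [0, 0, 4, 0, 0, 0, 18], [0, 0, 3, 0, 0, 0, 18], [0, 0, 2, 0, 0, 0, 18], [0, 0, 0, 0, 0, 0, 18], [0, 0, 0, 0, 0, 0, 18]]}}}

```text
clock: 16.05
eef_pos: [429.9, 284.4, 99.0]
tool_rot: [3.142, 0.0, 0.75]
force: [0.2, 0.0, -0.5]
width: 20.0
gripper_force: 58.9
```

```bash
python3 held.py 46 5
```

```text
eef [429.9 284.4  99. ]
top disc (array([429.3, 281.8]), 657, np.float64(115.3), np.float64(0.0)) slope [3.00000e-03 8.00000e-03 1.15422e+02]
scene disc (array([430., 281.]), 447, np.float64(114.2), np.float64(0.05)) slope [-2.00000e-03  8.00000e-03  1.14069e+02]
```

{"api": "creep_tool", "payload": {"motion": {"offsets":[[0, 0, 0.8, 0, 0, 0, 18], [0, 0, 0.5, 0, 0, 0, 18], [0, 0, 0, 0, 0, 0, 18]]}}}

```text
clock: 16.45
eef_pos: [430.0, 284.4, 98.1]
tool_rot: [3.141, -0.0, 0.75]
force: [-1.6, -0.3, 3.5]
width: 19.7
gripper_force: 59.6
```

{"api": "creep_tool", "payload": {"motion": {"offsets":[[0, 0, 0, 0, 0, 0, 30], [0, 0, 0, 0, 0, 0, 40], [0, 0, 0, 0, 0, 0, 50], [0, 0, 0, 0, 0, 0, 50], [0, 0, -20, 0, 0, 0, 50], [0, 0, -40, 0, 0, 0, 50], [0, 0, 0, 0, 0, 0.15, 50], [0, 0, 0, 0, 0, 0.15, 50], [0, 0, 0, 0, 0, 0.15, 50], [0, 0, 0, 0, 0, 0.15, 50], [0, 0, 0, 0, 0, 0.15, 50], [0, 0, 0, 0, 0, 0, 60]]}}}

```text
clock: 17.65
eef_pos: [429.8, 284.4, 157.6]
tool_rot: [3.141, -0.0, -0.001]
force: [-0.4, -1.0, -0.0]
width: 59.9
gripper_force: 0.0
```

```bash
python3 go.py 618 57.8 3;  python3 snap.py scene d1 429 282 90 60
```

```text
tool delta [188.3 226.4 154.8] dist 333.0 rot [ 3.141e+00 -0.000e+00 -1.000e-03] q [-0.75  0.49  0.16  1.93 -0.11  0.73 -2.1 ]
325 103
```

View pics/d1.png

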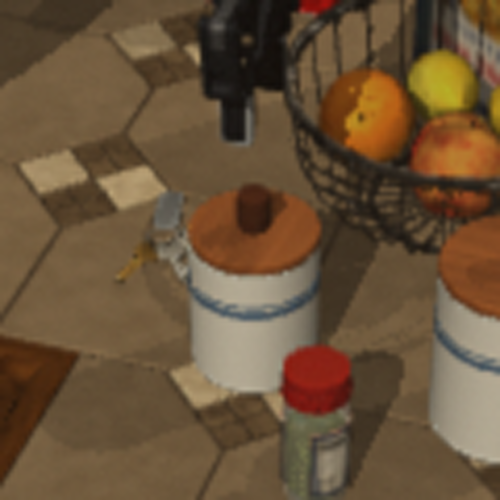

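The large lid is seated, with the knob at (253,208) in the crop. The small lid is next.

{"api": "creep_tool", "payload": {"motion": {"offsets":[[23.5, 28.3, 0, 0, 0, 0, 60], [23.5, 28.3, 0, 0, 0, 0, 60], [23.5, 28.3, 0, 0, 0, 0, 60], [23.5, 28.3, 0, 0, 0, 0, 60], [23.5, 28.3, 0, 0, 0, 0, 60], [23.5, 28.3, 0, 0, 0, 0, 60], [23.5, 28.3, 0, 0, 0, 0, 60], [23.5, 28.3, 0, 0, 0, 0, 60], [0, 0, 40, 0, 0, 0, 60], [0, 0, 30, 0, 0, 0, 60], [0, 0, 0, 0, 0, 0, 60], [0, 0, 0, 0, 0, 0, 60]]}}}

```text
clock: 18.9
eef_pos: [617.7, 58.0, 87.8]
tool_rot: [-3.141, 0.001, 0.002]
force: [1.2, -0.0, 1.2]
width: 59.9
gripper_force: 0.0
```

```bash
python3 go.py 618 57.8 3
```

```text
tool delta [ 0.3  0.2 84.8] dist 85.0 rot [-3.141e+00  1.000e-03  2.000e-03] q [-0.22  0.71  0.13  1.7  -0.13  0.74 -1.6 ]
```

{"api": "creep_tool", "payload": {"motion": {"offsets":[[0, 0, 40, 0, 0, 0, 60], [0, 0, 25, 0, 0, 0, 60], [0, 0, 14, 0, 0, 0, 60], [0, 0, 6, 0, 0, 0, 60], [0, 0, 0, 0, 0, 0, 60], [0, 0, 0, 0, 0, 0, 60]]}}}

```text
clock: 19.5
eef_pos: [619.2, 58.1, 4.2]
tool_rot: [-3.141, -0.003, 0.0]
force: [-0.6, -0.6, 1.0]
width: 59.6
gripper_force: 0.0
```

{"api": "creep_tool", "payload": {"motion": {"offsets":[[0, 0, 0, 0, 0, 0, 18], [0, 0, 0, 0, 0, 0, 18], [0, 0, 0, 0, 0, 0, 18], [0, 0, 0, 0, 0, 0, 18], [0, 0, 0, 0, 0, 0, 18], [0, 0, -10, 0, 0, 0, 18], [0, 0, -30, 0, 0, 0, 18], [0, 0, -45, 0, 0, 0, 18], [0, 0, -45, 0, 0, 0, 18], [0, 0, 0, 0, 0, 0, 18], [0, 0, 0, 0, 0, 0, 18]]}}}

```text
clock: 20.6
eef_pos: [618.4, 57.9, 134.3]
tool_rot: [-3.141, -0.003, -0.0]
force: [-0.3, -0.1, -1.0]
width: 20.2
gripper_force: 58.8
```

```bash
python3 held.py 30 3; python3 go.py 438.5 -141.3 125
```

```text
eef [618.4  57.9 134.3]
top disc (array([611.8,  50.6]), 184, np.float64(152.5), np.float64(0.0)) slope [1.90000e-02 3.90000e-02 1.52589e+02]
scene disc (array([616.9,  56.4]), 268, np.float64(149.6), np.float64(0.01)) slope [-1.00000e-03  4.00000e-02  1.49282e+02]
tool delta [-178.   199.2    7.2] dist 267.0 rot [ 3.141e+00  2.000e-03 -0.000e+00] q [-0.23  0.66  0.14  1.67 -0.12  0.83 -1.6 ]
```

{"api": "creep_tool", "payload": {"motion": {"offsets":[[-25.7, 28.5, 0, 0, 0, 0, 18], [-25.7, 28.5, 0, 0, 0, 0, 18], [-25.7, 28.5, 0, 0, 0, 0, 18], [-25.7, 28.5, 0, 0, 0, 0, 18], [-25.7, 28.5, 0, 0, 0, 0, 18], [-25.7, 28.5, 0, 0, 0, 0, 18], [-25.7, 28.5, 0, 0, 0, 0, 18], [0, 0, 30, 0, 0, 0, 18], [0, 0, 20, 0, 0, 0, 18], [0, 0, 0, 0, 0, 0, 18], [0, 0, 0, 0, 0, 0, 18]]}}}

```text
clock: 21.8
eef_pos: [437.0, -141.3, 82.0]
tool_rot: [-3.141, 0.003, -0.0]
force: [-0.0, -0.4, -0.8]
width: 20.5
gripper_force: 58.8
```

```bash
python3 held.py 30 4;python3 go.py 438.5 -141.3 57; python3 snap.py scene e1 438 -141 80 40
```

```text
eef [ 437.  -141.3   82. ]
top disc None slope [0. 0. 0.]
scene disc (array([ 438.5, -142.6]), 301, np.float64(99.1), np.float64(0.0)) slope [-2.1000e-02  6.3000e-02  9.9151e+01]
tool delta [ 0.2 -0.2 26.1] dist 26.0 rot [ 3.141 -0.     0.   ] q [ 0.18  0.55  0.1   2.14 -0.11  0.46 -1.2 ]
271 211
```

View pics/e1.png

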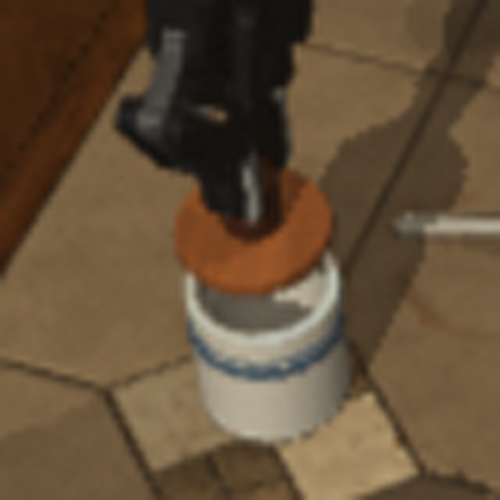

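The small lid hangs centred above its canister; the lid is at (255,230) and the mouth at (262,300) in the crop.

{"api": "creep_tool", "payload": {"motion": {"offsets":[[0, 0, 8, 0, 0, 0, 18], [0, 0, 5, 0, 0, 0, 18], [0, 0, 4, 0, 0, 0, 18], [0, 0, 3, 0, 0, 0, 18], [0, 0, 2, 0, 0, 0, 18], [0, 0, 0, 0, 0, 0, 18], [0, 0, 0, 0, 0, 0, 18]]}}}

```text
clock: 22.65
eef_pos: [437.9, -141.6, 60.7]
tool_rot: [-3.142, -0.0, -0.0]
force: [1.1, 0.6, -0.0]
width: 20.5
gripper_force: 58.8
```

```bash
python3 held.py 30 4
```

```text
eef [ 437.9 -141.6   60.7]
top disc None slope [0. 0. 0.]
scene disc (array([ 438.9, -142.7]), 299, np.float64(77.0), np.float64(0.02)) slope [-2.2000e-02  6.0000e-02  7.7348e+01]
```

{"api": "creep_tool", "payload": {"motion": {"offsets":[[0, 0, 1, 0, 0, 0, 18], [0, 0, 1, 0, 0, 0, 18], [0, 0, 0, 0, 0, 0, 18]]}}}

```text
clock: 23.05
eef_pos: [437.8, -141.5, 58.6]
tool_rot: [-3.142, 0.0, -0.0]
force: [-0.2, 0.1, -0.6]
width: 20.1
gripper_force: 58.8
```

{"api": "creep_tool", "payload": {"motion": {"offsets":[[0, 0, 1, 0, 0, 0, 18], [0, 0, 0, 0, 0, 0, 18]]}}}

```text
clock: 23.25
eef_pos: [437.8, -141.6, 57.6]
tool_rot: [-3.142, 0.0, -0.0]
force: [0.4, 0.9, -0.7]
width: 20.4
gripper_force: 58.8
```

```bash
python3 held.py 30 4
```

```text
eef [ 437.8 -141.6   57.6]
top disc None slope [0. 0. 0.]
scene disc (array([ 439.1, -142.2]), 299, np.float64(74.2), np.float64(0.01)) slope [-2.200e-02  5.500e-02  7.414e+01]
```

{"api": "creep_tool", "payload": {"motion": {"offsets":[[0, 0, 0.7, 0, 0, 0, 18], [0, 0, 0, 0, 0, 0, 18]]}}}

```text
clock: 23.55
eef_pos: [438.0, -141.5, 57.1]
tool_rot: [-3.142, -0.0, -0.0]
force: [-0.6, -0.9, 1.8]
width: 20.7
gripper_force: 59.1
```

{"api": "creep_tool", "payload": {"motion": {"offsets":[[0, 0, 0.6, 0, 0, 0, 18], [0, 0, 0, 0, 0, 0, 18]]}}}

```text
clock: 23.75
eef_pos: [438.2, -141.7, 56.8]
tool_rot: [3.141, -0.001, -0.0]
force: [-0.0, 0.2, 5.1]
width: 20.5
gripper_force: 59.7
```

Contact made; release and go to the medium lid.

{"api": "creep_tool", "payload": {"motion": {"offsets":[[0, 0, 0, 0, 0, 0, 28], [0, 0, 0, 0, 0, 0, 40], [0, 0, 0, 0, 0, 0, 50], [0, 0, 0, 0, 0, 0, 50], [0, 0, -20, 0, 0, 0, 50], [0, 0, -45, 0, 0, 0, 50], [0, 0, 0, 0, 0, 0, 50], [0, 0, 0, 0, 0, 0, 60]]}}}

```text
clock: 24.55
eef_pos: [438.5, -141.7, 122.2]
tool_rot: [3.141, -0.002, -0.0]
force: [-0.1, -0.4, -0.4]
width: 59.8
gripper_force: 0.0
```

```bash
python3 go.py 613.6 -115.5 3;  python3 snap.py scene f1 438 -141 60 40
```

```text
tool delta [174.8 -26.2 119.5] dist 213.0 rot [ 3.141e+00 -2.000e-03 -0.000e+00] q [ 0.17  0.48  0.12  2.11 -0.1   0.56 -1.21]
272 216
```

View pics/f1.png

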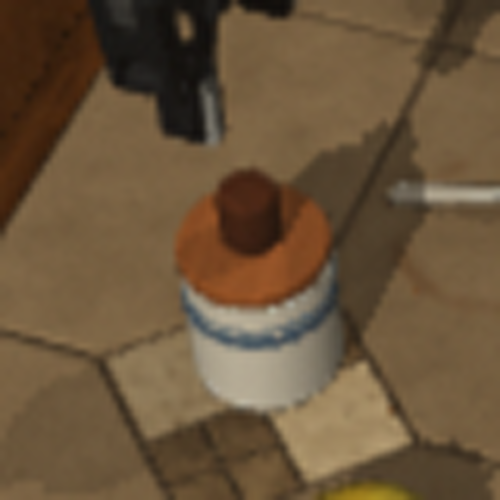

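The small lid is on its canister; I'll check how level it is from depth once the arm is clear.

{"api": "creep_tool", "payload": {"motion": {"offsets":[[35, -5.2, 0, 0, 0, 0, 60], [35, -5.2, 0, 0, 0, 0, 60], [35, -5.2, 0, 0, 0, 0, 60], [35, -5.2, 0, 0, 0, 0, 60], [35, -5.2, 0, 0, 0, 0, 60], [0, 0, 20, 0, 0, 0, 60], [0, 0, 15, 0, 0, 0, 60], [0, 0, 0, 0, 0, 0, 60], [0, 0, 0, 0, 0, 0, 60]]}}}

```text
clock: 25.5
eef_pos: [611.2, -116.0, 85.4]
tool_rot: [-3.141, 0.003, -0.001]
force: [0.1, -0.3, -0.3]
width: 59.8
gripper_force: 0.0
```

```bash
python3 go.py 613.6 -115.5 3; cat > lev.py <<'E'
from loc import *
C={'small':(438.5,-141.3,30,65),'medium':(601.7,-323,38,85),'large':(429.4,282,46,105),'xl':(617.5,272.8,54,125)}
for n in('top','scene'):
    P=cloud(n,cams.get_image(n)[1]).reshape(-1,3)
    for k,(x,y,r,h) in C.items():
        D=np.hypot(P[:,0]-x,P[:,1]-y); Q=P[(abs(P[:,2]-h-9)<7)&(D<r-1)&(D>17)]
        if len(Q)>20: print(n,k,len(Q),np.round(np.linalg.lstsq(np.c_[Q[:,:2]-[x,y],np.ones(len(Q))],Q[:,2],rcond=None)[0],3),fit(P,x,y,r,0,h+2,h+14,0,r),'knob',fit(P,x,y,14,0,h+32,h+42,0,12))
E
python3 lev.py
```

```text
tool delta [ 2.6 -0.5 82.4] dist 82.0 rot [-3.141e+00  3.000e-03 -1.000e-03] q [ 0.07  0.72  0.12  1.69 -0.12  0.74 -1.32]
top medium 30 [ 9.0000e-03 -3.0000e-03  8.7862e+01] (array([ 601.1, -321.9]), 35, np.float64(87.7), np.float64(0.0)) knob None
top large 921 [3.00000e-03 3.00000e-03 1.14616e+02] (array([429.9, 282.1]), 1028, np.float64(114.6), np.float64(0.0)) knob (array([429.8, 281.7]), 78, np.float64(141.9), np.float64(0.0))
top xl 1259 [2.0000e-03 5.0000e-03 1.3483e+02] (array([617.2, 273. ]), 1352, np.float64(134.9), np.float64(0.0)) knob (array([617.2, 272.4]), 78, np.float64(162.1), np.float64(0.0))
scene small 200 [-1.3000e-02  1.0000e-02  7.3166e+01] (array([ 438.5, -142.6]), 306, np.float64(73.3), np.float64(0.01)) knob (array([ 438.6, -143.1]), 63, np.float64(100.9), np.float64(0.04))
scene large 197 [1.50000e-02 2.10000e-02 1.13688e+02] (array([424.8, 277.6]), 247, np.float64(113.1), np.float64(0.0)) knob None
scene xl 599 [-1.0000e-03  7.0000e-03  1.3353e+02] (array([617.7, 272.5]), 707, np.float64(133.5), np.float64(0.05)) knob (array([616.5, 273.3]), 44, np.float64(160.6), np.float64(0.16))
```

XL, large and small are seated level at the right heights. The medium lid is the last one.

{"api": "creep_tool", "payload": {"motion": {"offsets":[[1, 0, 40, 0, 0, 0, 60], [0, 0, 25, 0, 0, 0, 60], [0, 0, 12, 0, 0, 0, 60], [0, 0, 6, 0, 0, 0, 60], [0, 0, 0, 0, 0, 0, 60], [0, 0, 0, 0, 0, 0, 60]]}}}

```text
clock: 26.2
eef_pos: [615.0, -115.9, 4.7]
tool_rot: [3.141, -0.002, -0.0]
force: [0.4, -0.8, -0.8]
width: 59.5
gripper_force: 0.0
```

{"api": "creep_tool", "payload": {"motion": {"offsets":[[0, 0, 0, 0, 0, 0, 18], [0, 0, 0, 0, 0, 0, 18], [0, 0, 0, 0, 0, 0, 18], [0, 0, 0, 0, 0, 0, 18], [0, 0, 0, 0, 0, 0, 18], [0, 0, -10, 0, 0, 0, 18], [0, 0, -30, 0, 0, 0, 18], [0, 0, -45, 0, 0, 0, 18], [0, 0, -40, 0, 0, 0, 18], [0, 0, 0, 0, 0, 0, 18], [0, 0, 0, 0, 0, 0, 18]]}}}

```text
clock: 27.3
eef_pos: [614.3, -115.8, 129.8]
tool_rot: [3.141, -0.002, -0.0]
force: [-0.2, 0.4, -0.9]
width: 20.1
gripper_force: 58.8
```

```bash
python3 held.py 38 4; python3 go.py 601.7 -323 125
```

```text
eef [ 614.3 -115.8  129.8]
top disc None slope [0. 0. 0.]
scene disc (array([ 612.5, -116.7]), 558, np.float64(144.7), np.float64(0.0)) slope [-1.00000e-03  3.30000e-02  1.44778e+02]
tool delta [-11.  207.6   2.4] dist 208.0 rot [-3.141e+00  2.000e-03 -0.000e+00] q [ 0.06  0.67  0.13  1.66 -0.11  0.82 -1.33]
```

{"api": "creep_tool", "payload": {"motion": {"offsets":[[-2, 34.5, 0, 0, 0, 0, 18], [-2, 34.5, 0, 0, 0, 0, 18], [-2, 34.5, 0, 0, 0, 0, 18], [-2, 34.5, 0, 0, 0, 0, 18], [-2, 34.5, 0, 0, 0, 0, 18], [-2, 34.5, 0, 0, 0, 0, 18], [0, 0, 18, 0, 0, 0, 18], [0, 0, 12, 0, 0, 0, 18], [0, 0, 0, 0, 0, 0, 18], [0, 0, 0, 0, 0, 0, 18], [0, 0, 0, 0, 0, 0, 18]]}}}

```text
clock: 28.5
eef_pos: [602.6, -321.5, 98.8]
tool_rot: [-3.141, -0.001, 0.001]
force: [0.5, -1.2, -0.0]
width: 20.1
gripper_force: 58.9
```

```bash
python3 held.py 38 5;python3 go.py 601.7 -323 77
```

```text
eef [ 602.6 -321.5   98.8]
top disc (array([ 602.6, -321.5]), 88, np.float64(117.0), np.float64(0.0)) slope [-1.4000e-02 -4.6000e-02  1.1818e+02]
scene disc (array([ 602.1, -323.1]), 693, np.float64(115.1), np.float64(0.0)) slope [-1.10000e-02  4.00000e-02  1.15359e+02]
tool delta [-0.9  0.9 22.2] dist 22.0 rot [ 3.141e+00 -1.000e-03  1.000e-03] q [ 0.39  0.78  0.11  1.5  -0.1   0.87 -1.04]
```

{"api": "creep_tool", "payload": {"motion": {"offsets":[[-0.4, 0.4, 7, 0, 0, 0, 18], [0, 0, 5, 0, 0, 0, 18], [0, 0, 4, 0, 0, 0, 18], [0, 0, 2, 0, 0, 0, 18], [0, 0, 0, 0, 0, 0, 18], [0, 0, 0, 0, 0, 0, 18]]}}}

```text
clock: 29.2
eef_pos: [601.5, -323.1, 80.5]
tool_rot: [3.142, -0.0, -0.0]
force: [-0.8, 1.1, -0.4]
width: 20.1
gripper_force: 58.9
```

```bash
python3 held.py 38 5
```

```text
eef [ 601.5 -323.1   80.5]
top disc (array([ 601.5, -323.1]), 52, np.float64(98.7), np.float64(0.0)) slope [ 1.20000e-02 -1.08000e-01  1.01794e+02]
scene disc (array([ 601.2, -324.2]), 670, np.float64(96.7), np.float64(0.0)) slope [-1.1000e-02  4.1000e-02  9.6866e+01]
```

{"api": "creep_tool", "payload": {"motion": {"offsets":[[0, 0, 1.2, 0, 0, 0, 18], [0, 0, 1.2, 0, 0, 0, 18], [0, 0, 0, 0, 0, 0, 18]]}}}

```text
clock: 29.6
eef_pos: [601.5, -323.0, 78.1]
tool_rot: [3.141, -0.0, -0.0]
force: [-0.7, 0.1, -0.4]
width: 20.3
gripper_force: 58.9
```

{"api": "creep_tool", "payload": {"motion": {"offsets":[[0, 0, 0.8, 0, 0, 0, 18], [0, 0, 0, 0, 0, 0, 18]]}}}

```text
clock: 29.8
eef_pos: [601.7, -322.9, 77.7]
tool_rot: [3.142, -0.001, -0.0]
force: [-0.3, 1.5, 3.5]
width: 20.4
gripper_force: 59.5
```

{"api": "creep_tool", "payload": {"motion": {"offsets":[[0, 0, 0.6, 0, 0, 0, 18], [0, 0, 0, 0, 0, 0, 18]]}}}

```text
clock: 30.0
eef_pos: [601.8, -323.1, 77.5]
tool_rot: [3.141, -0.001, -0.0]
force: [-0.8, 1.8, 5.3]
width: 20.4
gripper_force: 59.8
```

{"api": "creep_tool", "payload": {"motion": {"offsets":[[0, 0, 0, 0, 0, 0, 28], [0, 0, 0, 0, 0, 0, 40], [0, 0, 0, 0, 0, 0, 50], [0, 0, 0, 0, 0, 0, 50], [0, 0, -20, 0, 0, 0, 50], [0, 0, -45, 0, 0, 0, 50], [0, 0, -45, 0, 0, 0, 50], [0, -45, 0, 0, 0, 0, 50], [0, -45, 0, 0, 0, 0, 50], [0, -45, 0, 0, 0, 0, 50], [0, -45, 0, 0, 0, 0, 50], [0, 0, 0, 0, 0, 0, 50]]}}}

```text
clock: 31.2
eef_pos: [602.3, -132.8, 186.5]
tool_rot: [-3.135, 0.0, 0.011]
force: [0.4, -0.0, -0.1]
width: 49.8
gripper_force: 0.0
```

```bash
python3 lev.py; python3 - <<'E'
from h import *
for n in('top','scene'):
    im,d=cams.get_image(n); cv2.imwrite(f'pics/end_{n}.png',im); P=cloud(n,d).reshape(-1,3)
    for k,(x,y) in dict(lemon=(523,-224),spice=(514,157)).items():
        Q=P[(np.hypot(P[:,0]-x,P[:,1]-y)<45)&(P[:,2]>15)&(P[:,2]<120)]; print(k,np.round(np.median(Q,0)) if len(Q) else '')
E
```

```text
top medium 490 [-3.0000e-03 -2.0000e-03  9.4856e+01] (array([ 600.4, -322.9]), 586, np.float64(94.7), np.float64(0.0)) knob (array([ 600.6, -323.4]), 68, np.float64(122.1), np.float64(0.0))
top large 921 [7.0000e-03 3.0000e-03 1.1459e+02] (array([429.9, 281.8]), 1024, np.float64(114.6), np.float64(0.0)) knob (array([429.4, 282. ]), 77, np.float64(142.1), np.float64(0.0))
top xl 1259 [2.00000e-03 2.00000e-03 1.34822e+02] (array([617.4, 273.1]), 1355, np.float64(134.7), np.float64(0.0)) knob (array([617.5, 272.6]), 77, np.float64(162.6), np.float64(0.0))
scene small 208 [-2.5000e-02  2.8000e-02  7.3194e+01] (array([ 438.4, -142.7]), 305, np.float64(73.1), np.float64(0.01)) knob (array([ 439.1, -141.9]), 62, np.float64(100.3), np.float64(0.0))
scene medium 649 [-8.0000e-03  6.0000e-03  9.3434e+01] (array([ 600.6, -323.5]), 804, np.float64(93.4), np.float64(0.01)) knob (array([ 600.8, -323.4]), 96, np.float64(121.0), np.float64(0.0))
scene large 129 [1.00000e-02 1.50000e-02 1.13413e+02] (array([424.1, 275.9]), 135, np.float64(113.2), np.float64(0.0)) knob None
scene xl 604 [-1.00000e-03  1.10000e-02  1.33564e+02] (array([617.8, 272. ]), 719, np.float64(133.4), np.float64(0.04)) knob (array([616.7, 272.1]), 44, np.float64(161.1), np.float64(0.07))
lemon 
spice [508. 155. 107.]
lemon [ 528. -243.   41.]
spice
```

View pics/end_scene.png

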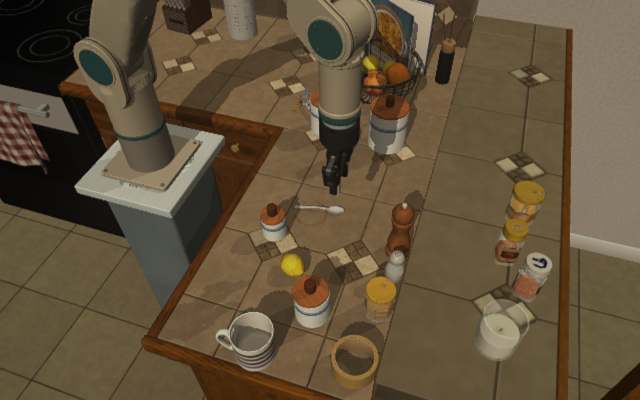

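All four canisters are closed and level: small (273,222), medium (312,302), large (partly hidden near 318,110) and XL (388,125). The lemon (292,265) and spice jar are where they were, and the arm is clear.

{"api": "creep_tool", "payload": {"motion": {"offsets":[[0, 0, 0, 0, 0, 0, 50], [0, 0, 0, 0, 0, 0, 50]]}}}

```text
clock: 31.6
eef_pos: [601.2, -144.6, 186.5]
tool_rot: [3.141, 0.0, -0.003]
force: [-0.5, 0.6, -0.4]
width: 50.3
gripper_force: 0.0
```

```bash
python3 -c "
from cell import ctrl
print(ctrl.finish_job())"
```

```text
the job is handed in; nothing more can be done
None
```

All four lids are seated level on their matching canisters and released, the canisters, lemon and spice jar stand where they were, and the job was handed in at about 32 s.

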